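# Hold the reflector at the mark for a label photo

### The arm

A 6-joint arm with a two-finger parallel gripper is mounted at the origin on a cart in front of the work surface, level with it; the furniture and walls round the work are solid. World frame = base frame: x ahead of the robot, y to its left, z up, the work surface at z = 0. Lengths are in m, angles in rad, forces in N, time in s.
With the tool pointing down it reaches from about 0.375 to 0.975 m from the base axis. Payload 3.8 kg.
Tool frame: the origin (TCP) lies between the finger pads, 19 mm behind the fingertips; this is the grasp point; z points along the fingers, y is the line along which they close (so a half turn about z gives the same grasp; the last joint's range is limited). The gripper opens to 85 mm and grips with 20 to 120 N. Pads are 22 mm wide; open, the fingers measure 114 mm over their backs; the gripper's body (76 mm by 85 mm) begins 54 mm behind the grasp point. The pads swing forward as they close: fully open they stand 13 mm farther back than shut.
Start: joints at [-1.363, 0.264, 1.604, -0, 1.274, -0.037], TCP at [0.164, -0.655, 0.25] pointing down, gripper open.
Joint ranges: [-2.63, 2.63], [-0.94, 2.18], [0.31, 2.57], [-1.31, 4.45], [0, 2.66], [-2.55, 2.55]. Speed limits (rad/s): [2.57, 2.57, 3.14, 3.14, 3.14, 3.14].

### API

Orientations are given as a rotation vector (axis times angle).
In Python, from workcell import bot, optics gives the robot as it stands.
- The arm moves only by the shell command python3 -m jog 'ROWS' [OPENING] [FORCE]. ROWS is JSON, a list of rows, each an object of numbers: "dx", "dy", "dz": the shift along the tool's x, y, z in mm; "ax", "ay", "az": the turn, a rotation vector about the tool's x, y, z in degrees. A call has 1 to 20 rows; each row shifts and turns the commanded pose from where the row before left it, along the tool's axes as they then stand; what a row does not reach is not made up. A row lasts 1/12 s, in which the tool goes at most 41.7 mm and 7.16 degrees, less where a joint would pass 70% of its speed; a pose out of reach is approached as far as the arm can. A call with a gripper value outside its range is refused whole. OPENING is the opening, from 0 (shut) to 1 (fully open), set as the call begins (- or left out, the last holds). The fingers move at their own pace and stop on an object; FORCE is the grip in N (left out, the last holds). Time passes only in rows, so rows that do not move let the fingers close. It gives the time, the measured TCP pose, the force, the opening and the grip force at its end, in the units of the state.
- bot.read_state(): the state, without advancing time (a new reading comes with each control period).
- optics.read_camera(name): name is "scene" or "top" or "wrist"; returns a dict with "img" (480x640x3 uint8, red, green, blue), "vertical_fov" (degrees; the focal length in pixels is half the picture's height over the tangent of half this angle, whatever the lens; pixels are square), "cx", "cy" (the principal point, pixels), "k1" (the pictures are not rectified: a ray, as slopes to the right and down, at radius r is drawn at 1 + k1 r^2 times it, then the intrinsics apply), "R" (3x3) and "t" (3): a world point X has camera coordinates R X + t; the wrist camera has in their place "tool_from_camera" (4x4, takes a point from camera to tool coordinates, whose origin is the TCP and whose axes are the flange's). Camera axes: x right, y down, z forward; pixel columns grow to the right and rows downward; lengths in m; the calibration is good to about 2 mm. A picture is of the moment at which its call begins: read the wrist's pose just before it. There is no depth.
- bot.finish_job(): hands the job in; it is judged then, once.
The state is a dict: "time": time; "q": joint angles; "joint_vel": joint speeds; "joint_torque": joint torques, N m; "tool_pos": TCP position; "tcp_rot": TCP orientation; "wrist_force": force on the tool from outside, world axes, zero at the start; "torque": the same for the moment, N m; "width": opening from 0.0 (shut) to 1.0 (fully open); "grip_force": force on a finger pad.
Only numpy, scipy, OpenCV 4.12 (cv2) and the standard library are available. Lean on these libraries where they do the work, as an engineer would, in place of code of your own. Each camera call takes 0.05 s, during which the arm holds its last target. There are 200 camera calls.

### The job

Get the photo stand ready for a picture: slide the small orange-red and white carton over the grey bed, without lifting it, until it sits square and flush in the corner of the two aluminium fences, its long side against the far fence. Then take the white reflector flap by its orange grip bar, swing it up until it lines up with the red pointer, and keep holding it there: the flap falls if let go, so finish while still holding the bar. Leave the red pointer as it is set, and do not disturb the bottle, the cup and the timer.

Things in the scene. Friction and masses are not known exactly. Their poses are not given: they have to be found in the camera images.
- stand: Photo stand, fixed, upright, turned up to 0.15 rad. Origin at worktop height, +x away from the robot, +y left. Grey bed x -85..110, y -150..100 mm, top at z = 12 mm. Two aluminium fences, 28 mm above the bed, 15 mm thick: far one with inner face at x = +85 mm (y -90..100), left one at y = +85 mm (x -70..85). The reflector flap is hinged on its right, beyond y = -150 mm.
- corner (a point): Inner corner of the two fences at bed height: (85, 85, 12) mm in the stand frame, axes as the stand's. A carton seated flush has its centre 30 mm in -x and 55 mm in -y from here, (55, 30) mm in the stand frame.
- carton: Loose orange-red and white carton, 60 x 110 x 38 mm (x, y, z; long side along its own y), about 0.12 kg, origin at the centre of its underside. It starts on the bed, some way from both fences, turned up to 0.35 rad against the stand (its own axes roughly along the stand's).
- hinge (a joint): Hinge of the reflector flap, rad; hinge line parallel to the stand's x at y = -165, z = 34 mm in the stand frame. 0: the flap lies level on its rests, pointing to the stand's -y; grows as the free edge swings up, at most 1.4. Hardly any friction: the flap (about 0.35 kg) falls back when let go.
- flap: White reflector panel, 196 mm along the hinge, 6 mm thick, from the hinge line out to 150 mm, then two aluminium ears that carry the grip bar. Origin on the hinge line at its middle; own x along the hinge, its -y pointing to the free edge.
- grip_bar (a point): Orange round bar, 10 mm thick, at the flap's free edge, parallel to the hinge, 200 mm from it; 90 mm free between the ears, 45 mm gap to the panel. Point: its middle; in the stand frame at hinge angle a: x 0, y -165 - 200 cos a, z 34 + 200 sin a mm (only worktop below it). Pinch it from above, fingers closing across it; it turns in the fingers as the flap swings.
- pointer (a joint): Angle at which the red pointer is set, rad, counted as the flap's hinge angle and about the same hinge line; between 0.55 and 1.0. The flap lines up with it when the two joint values are equal. Stiff, leave it alone.
- pointer_tip (a point): Tip of the red pointer, a straight bar 5 mm thick, 125 mm from hinge line to tip (its own -y), at x = +107 mm in the stand frame, between the flap's far end and a fixed white quadrant scale (at x = +114 mm, ticks every 10 degrees, reaching 113 mm from the hinge line, top at z = 145 mm, y below -165 mm).
- bottle: Bystander: small white reagent bottle with red cap, 35 mm diameter, 88 mm high, origin at the centre of its underside.
- cup: Bystander: white sample cup with blue lid, 48 mm diameter, 43 mm high, origin at the centre of its underside.
- timer: Bystander: white pocket timer lying flat, 56 x 62 x 18 mm, origin at the centre of its underside.

How it is judged:
On the way, in this order (a step that is already met when the one before it is completed fails the run):
1. the carton sits square and flush in the fence corner (x of carton in the frame of stand between 0.05 and 0.06 m and y of carton in the frame of stand between 0.025 and 0.035 m and angle between the x axis of carton and the x axis of stand, either way round below 0.05 rad and angle between carton's own z axis and vertical below 0.06 rad and z of carton in the frame of stand below 0.017 m), for 0.2 s.
2. the flap, held by its grip bar, lines up with the pointer (angle between the y axis of flap and the y axis of pointer_tip, either way round below 0.08 rad and contact force between the fingers and flap above 0.3 N and distance between the grasp point and grip_bar below 0.05 m), for 0.3 s.
At the end, for the whole second after the job is handed in: The fingers hold the flap (over 0.3 N) at the grip bar (TCP within 50 mm) and the flap rests within 0.08 rad of the red pointer's angle, touched by no loose thing; the carton lies still and flat in the fence corner, centre within 5 mm of flush along each fence, square within 0.05 rad (all of step 1 and all of step 2 and velocity of joint hinge between -0.05 and 0.05 rad/s and linear speed of carton below 0.01 m/s and contact force between flap and carton below 0.1 N and contact force between flap and bottle below 0.1 N and contact force between flap and cup below 0.1 N and contact force between flap and timer below 0.1 N); the arm keeps its last pose, push and grip.
It fails at once if the carton is lifted more than 15 mm off the bed or tipped over (z of carton in the frame of stand above 0.027 m or angle between carton's own z axis and vertical above 0.6 rad).
It fails at once if the red pointer is moved by more than 6 mm at its tip (distance of pointer_tip from where it was at the start of the episode above 0.006 m).
It fails at once if the bottle is moved by more than 20 mm (distance of bottle from where it was at the start of the episode above 0.02 m).
It fails at once if the cup is moved by more than 20 mm (distance of cup from where it was at the start of the episode above 0.02 m).
It fails at once if the timer is moved by more than 20 mm (distance of timer from where it was at the start of the episode above 0.02 m).
It also fails if it takes over 64 s, if anything falls off the work surface, if the arm or the gripper's body presses on something with over 40 N, if the wrist force passes 120 N, or if a joint passes its speed limit or range.

## Working session

There is one attempt and no reset: what is moved stays moved. The work goes in short steps, Python scripts to look and compute and a shell command to move; the robot and the scene stay as the last step left them, time stands still between calls to the robot, and variables do not carry over. Pictures are saved under pics/ and viewed, at most 10 in all, crops included, and the job is handed in when it is done.

```bash
mkdir -p pics; ls; cat > h.py <<'E'
import numpy as np, cv2
from workcell import bot, optics
from scipy.spatial.transform import Rotation as Ro
def cam(n):
    s=bot.read_state(); c=optics.read_camera(n); f=240/np.tan(np.radians(c['vertical_fov'])/2)
    c['K']=np.array([[f,0,c['cx']],[0,f,c['cy']],[0,0,1]]); c['D']=np.array([c['k1'],0,0,0,0.])
    if n=='wrist':
        T=np.eye(4);T[:3,:3]=Ro.from_rotvec(s['tcp_rot']).as_matrix();T[:3,3]=s['tool_pos']
        W=np.linalg.inv(T@np.array(c['tool_from_camera'])); c['R']=W[:3,:3];c['t']=W[:3,3]
    c['R']=np.array(c['R']);c['t']=np.array(c['t']); return c
def ray(c,p):
    # invert x_d = x(1+k1 r^2)
    u=(np.asarray(p,float).reshape(-1,2)-[c['cx'],c['cy']])/c['K'][0,0]; x=u.copy()
    for _ in range(30): x=u/(1+c['k1']*(x**2).sum(1,keepdims=True))
    d=np.c_[x,np.ones(len(x))]@c['R']; return -c['R'].T@c['t'],d
def onz(c,p,z):
    o,d=ray(c,p); return o+d*((z-o[2])/d[:,2])[:,None]
def proj(c,X):
    return cv2.projectPoints(np.asarray(X,float).reshape(-1,1,3),cv2.Rodrigues(c['R'])[0],c['t'],c['K'],c['D'])[0][:,0]
def save(c,n): cv2.imwrite('pics/'+n,c['img'][:,:,::-1])
E
python3 - <<'E'
from h import *
for n in ['scene','top','wrist']:
    c=cam(n); save(c,n+'0.png'); print(n,c['vertical_fov'],c['k1'],(-c['R'].T@c['t']).round(3))
print(bot.read_state())
E
```

```text
pics
scene 50.203840882458934 -0.04717896997943743 [-0.168  0.585  0.961]
top 45.774667495629465 0.06082119596358685 [0.43  0.036 1.64 ]
wrist 70.30810727951085 -0.053255305172962175 [ 0.235 -0.637  0.373]
{'time': 0.15, 'q': array([-1.36289063e+00,  2.64588910e-01,  1.60507131e+00, -1.95523323e-05,
        1.27372800e+00, -3.69026337e-02]), 'joint_vel': array([ 0.00193965, -0.00225625, -0.00329326,  0.00063295,  0.00108624,
       -0.00014379]), 'joint_torque': array([ 7.72856056e-04, -5.15904701e+01, -3.67960346e+01,  6.44839633e-05,
        8.14386673e-03,  1.75467022e-05]), 'tool_pos': array([ 0.16347738, -0.65434016,  0.24893613]), 'tcp_rot': array([-3.11631198e+00, -3.83375190e-01,  2.69958905e-04]), 'wrist_force': array([-0.96609776,  0.29622017, -1.28327679]), 'torque': array([ 0.0272185 , -0.06166535, -0.0647088 ]), 'grip_force': 0.0, 'width': 0.9992224722503574}
```

View pics/top0.png

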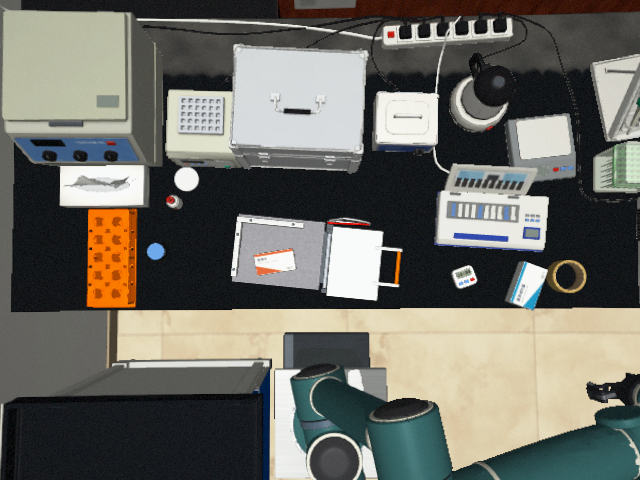

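View pics/scene0.png

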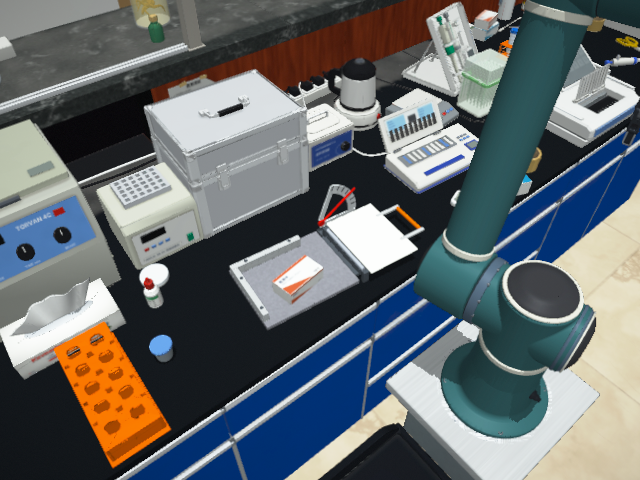

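The top view shows the fence corner at about (237,217), the carton at (274,262), the flap at (355,262) and the orange bar at (398,267). The bystanders are well clear. The scene view shows the red pointer from about (320,225) to (354,190). Next I get a rough stand pose.

```bash
python3 - <<'E'
from h import *
c=cam('top')
a=onz(c,[[238,217],[304,224],[234,277]],.040); print('fence',a.round(3))
hsv=cv2.cvtColor(c['img'],cv2.COLOR_RGB2HSV)
def m(lo,hi,box,n):
    k=cv2.inRange(hsv,np.array(lo),np.array(hi)); b=np.zeros_like(k);x0,y0,x1,y1=box;b[y0:y1,x0:x1]=k[y0:y1,x0:x1]
    p=np.argwhere(b)[:,::-1].astype(np.float32);return p
p=m((5,150,120),(20,255,255),(380,235,420,300),0);r=cv2.minAreaRect(p);print('bar px',r,onz(c,cv2.boxPoints(r),.034).round(3).tolist(), 'mid',onz(c,[r[0]],.034))
# carton: bright or saturated on the bed
k=((hsv[...,1]>90)|(hsv[...,2]>200)).astype(np.uint8); p=[q for q in np.argwhere(k)[:,::-1] if 245<q[0]<305 and 238<q[1]<283]
r=cv2.minAreaRect(np.array(p,np.float32));b=onz(c,cv2.boxPoints(r),.050);print('carton',r,b.round(3).tolist(),np.linalg.norm(np.diff(b,axis=0),axis=1))
s=cam('scene');print(onz(s,[[291,275]],.05))
E
```

```text
fence [[0.581 0.259 0.04 ]
 [0.56  0.073 0.04 ]
 [0.412 0.27  0.04 ]]
bar px ((397.2664489746094, 267.0697021484375), (3.8025012016296387, 32.32126235961914), 5.19442892074585) [[0.393, -0.179, 0.034], [0.483, -0.188, 0.034], [0.482, -0.199, 0.034], [0.392, -0.19, 0.034]] mid [[ 0.43740247 -0.18900873  0.034     ]]
carton ((274.17242431640625, 261.5689697265625), (21.050527572631836, 38.94824981689453), 80.83765411376953) [[0.476, 0.215, 0.05], [0.492, 0.107, 0.05], [0.434, 0.098, 0.05], [0.418, 0.206, 0.05]] [0.10880146 0.05883747 0.10857209]
[[0.46055479 0.16756551 0.05      ]]
```

```bash
python3 - <<'E'
from h import *
im=cv2.imread('pics/top0.png');cv2.imwrite('pics/crop.png',cv2.resize(im[205:310,225:415],None,fx=4,fy=4,interpolation=cv2.INTER_CUBIC))
s=bot.read_state();print(Ro.from_rotvec(s['tcp_rot']).as_matrix().round(3)); c=optics.read_camera('wrist');print(np.array(c['tool_from_camera']).round(3))
E
```

```text
[[ 0.97   0.242 -0.   ]
 [ 0.242 -0.97   0.001]
 [ 0.    -0.001 -1.   ]]
[[ 0.001 -0.959 -0.285  0.073]
 [ 1.     0.001 -0.     0.001]
 [ 0.    -0.285  0.959 -0.124]
 [ 0.     0.     0.     1.   ]]
```

View pics/crop.png

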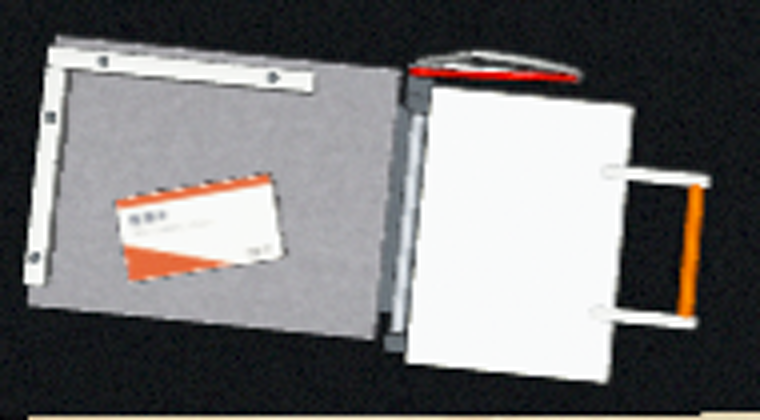

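The crop shows the stand turned about -0.11 rad, with the carton about +0.25 rad against it. The rough carton position in the stand frame is (-20,-20) mm. I'll move the wrist camera over it.

```bash
python3 -m jog '[{"dx":29,"dy":-19},{"dx":29,"dy":-19},{"dx":29,"dy":-19},{"dx":29,"dy":-19},{"dx":29,"dy":-19},{"dx":29,"dy":-19},{"dx":29,"dy":-19},{"dx":29,"dy":-19},{"dx":29,"dy":-19},{"dx":29,"dy":-19}]' 1 30
python3 -m jog '[{"dx":12.4,"dy":-33.7},{"dx":12.4,"dy":-33.7},{"dx":12.4,"dy":-33.7},{"dx":12.4,"dy":-33.7},{"dx":12.4,"dy":-33.7},{"dx":12.4,"dy":-33.7},{"dx":12.4,"dy":-33.7},{"dx":12.4,"dy":-33.7},{"dx":12.4,"dy":-33.7},{"dx":12.4,"dy":-33.7},{"dx":12.4,"dy":-33.7},{"dx":12.4,"dy":-33.7},{"dx":12.4,"dy":-33.7},{"dx":12.4,"dy":-33.7}]'
python3 -m jog '[{"az":-7},{"az":-7},{"az":-7},{"az":-7},{"az":-7},{"az":-7},{"az":-7},{"az":-7},{"az":-7},{"az":-7},{"az":-7},{"az":-7},{},{}]'
python3 - <<'E'
from h import *
c=cam('wrist');save(c,'w1.png');print(c['R'].round(3).tolist(),c['t'])
E
```

```text
[[0.243, -0.97, -0.001], [-0.93, -0.234, 0.285], [-0.276, -0.068, -0.959]] [-0.67501193 -0.03697966  0.3794979 ]invalid input
invalid input
invalid input
```

View pics/w1.png

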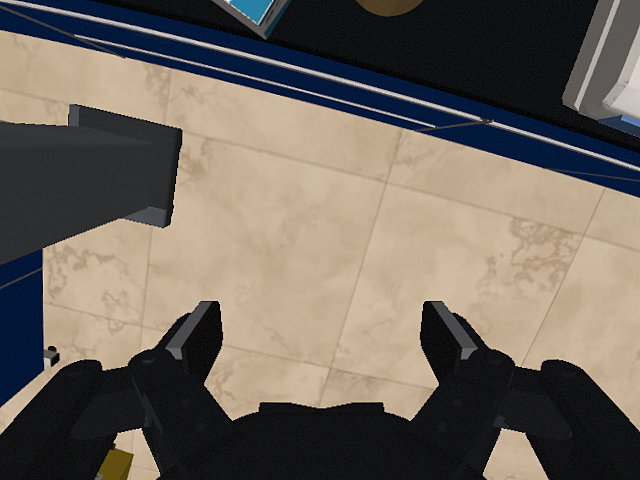

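The picture still shows the floor at the start pose, because all three moves were refused. I'll test whether every row needs all six keys.

```bash
python3 -m jog '[{"dx":29,"dy":-19,"dz":0,"ax":0,"ay":0,"az":0}]' 1 30;  python3 -m jog '[{"dx":29,"dy":-19}]'; python3 -m jog '[{"dx":29.0,"dy":-19.0,"dz":0.0,"ax":0.0,"ay":0.0,"az":0.0}]' 1.0 30.0
```

```text
time: 0.43
tool_pos: [0.1839, -0.6325, 0.2497]
tcp_rot: [3.116, 0.377, -0.004]
wrist_force: [1.7, 0.0, 0.5]
width: 0.997
grip_force: 0.0
time: 0.52
tool_pos: [0.21, -0.6043, 0.2497]
tcp_rot: [3.119, 0.379, -0.0]
wrist_force: [0.4, -0.7, 0.1]
width: 1.0
grip_force: 0.0invalid input
```

```bash
python3 -m jog '[{"dx":29,"dy":-19,"dz":0,"ax":0,"ay":0,"az":0},{"dx":29,"dy":-19,"dz":0,"ax":0,"ay":0,"az":0},{"dx":29,"dy":-19,"dz":0,"ax":0,"ay":0,"az":0},{"dx":29,"dy":-19,"dz":0,"ax":0,"ay":0,"az":0},{"dx":29,"dy":-19,"dz":0,"ax":0,"ay":0,"az":0},{"dx":29,"dy":-19,"dz":0,"ax":0,"ay":0,"az":0},{"dx":29,"dy":-19,"dz":0,"ax":0,"ay":0,"az":0},{"dx":29,"dy":-19,"dz":0,"ax":0,"ay":0,"az":0}]'
python3 -m jog '[{"dx":12.4,"dy":-33.7,"dz":0,"ax":0,"ay":0,"az":0},{"dx":12.4,"dy":-33.7,"dz":0,"ax":0,"ay":0,"az":0},{"dx":12.4,"dy":-33.7,"dz":0,"ax":0,"ay":0,"az":0},{"dx":12.4,"dy":-33.7,"dz":0,"ax":0,"ay":0,"az":0},{"dx":12.4,"dy":-33.7,"dz":0,"ax":0,"ay":0,"az":0},{"dx":12.4,"dy":-33.7,"dz":0,"ax":0,"ay":0,"az":0},{"dx":12.4,"dy":-33.7,"dz":0,"ax":0,"ay":0,"az":0},{"dx":12.4,"dy":-33.7,"dz":0,"ax":0,"ay":0,"az":0},{"dx":12.4,"dy":-33.7,"dz":0,"ax":0,"ay":0,"az":0},{"dx":12.4,"dy":-33.7,"dz":0,"ax":0,"ay":0,"az":0},{"dx":12.4,"dy":-33.7,"dz":0,"ax":0,"ay":0,"az":0},{"dx":12.4,"dy":-33.7,"dz":0,"ax":0,"ay":0,"az":0},{"dx":12.4,"dy":-33.7,"dz":0,"ax":0,"ay":0,"az":0},{"dx":12.4,"dy":-33.7,"dz":0,"ax":0,"ay":0,"az":0},{"dx":0,"dy":0,"dz":0,"ax":0,"ay":0,"az":0},{"dx":0,"dy":0,"dz":0,"ax":0,"ay":0,"az":0}]'
python3 - <<'E'
from h import *
c=cam('wrist');save(c,'w2.png')
E
```

```text
time: 1.18
tool_pos: [0.3998, -0.3989, 0.2502]
tcp_rot: [3.118, 0.383, 0.001]
wrist_force: [-0.1, -0.4, 0.3]
width: 0.998
grip_force: 0.0
time: 2.52
tool_pos: [0.4528, 0.1011, 0.2501]
tcp_rot: [3.117, 0.39, 0.0]
wrist_force: [-0.4, -0.1, 0.3]
width: 1.0
grip_force: 0.0
```

View pics/w2.png

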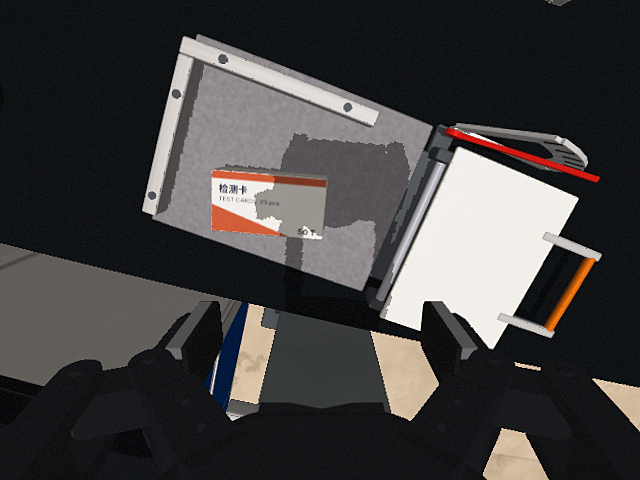

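The wrist view shows the fence outer corner at (182,39), the far fence's right end at (378,113) and the left fence's near end at (143,210). The carton top spans (212,171)–(323,239), the bar runs (597,258)–(548,330), and the pointer runs (446,131)–(599,180).

```bash
cat > m.py <<'E'
from h import *
c=cam('wrist'); hsv=cv2.cvtColor(c['img'],cv2.COLOR_RGB2HSV)
bo=cv2.inRange(hsv,(8,170,100),(20,255,255)); bo[:,:520]=0; r=cv2.minAreaRect(np.argwhere(bo)[:,::-1].astype(np.float32)); 
b=onz(c,cv2.boxPoints(r),.034); mid=onz(c,[r[0]],.034)[0]
e=sorted([((b[i]+b[(i+1)%4])/2,(b[(i+2)%4]+b[(i+3)%4])/2) for i in (0,1)],key=lambda q:np.linalg.norm(q[0]-q[1]))[1]
d=e[0]-e[1]; d=d*np.sign(d[0]); print('bar mid',mid,'len',np.linalg.norm(d),'yaw',np.arctan2(d[1],d[0]))
F=onz(c,[[182,39],[378,113],[143,210]],.040); print('fence',F.round(4).tolist(), np.linalg.norm(F[1]-F[0]),np.linalg.norm(F[2]-F[0]))
yw=np.arctan2(-(F[0]-F[1])[0],(F[0]-F[1])[1]); yw2=np.arctan2(*(F[0]-F[2])[[1,0]]); print('yaw',yw,yw2)
# stand pose: outer corner (100,100); bar mid (0,-365)
v=F[0]-mid; ys=np.arctan2(v[1],v[0])-np.arctan2(.465,.1); Rs=np.array([[np.cos(ys),-np.sin(ys)],[np.sin(ys),np.cos(ys)]])
O=(F[0][:2]-Rs@[.1,.1]+mid[:2]-Rs@[0,-.365])/2; print('yaw3',ys,'dist',np.linalg.norm(v[:2]),'(.4756) origin',O)
C=onz(c,[[212,171],[326,178],[322,239],[211,232]],.050); y=C[0]-C[1]+C[3]-C[2]; cy=np.arctan2(-y[0],y[1]);cc=C.mean(0)[:2]
print('carton',cc,'yaw',cy,'stand',Rs.T@(cc-O),cy-ys,np.linalg.norm(np.diff(C,axis=0),axis=1))
# pointer on plane stand x = 0.107
o,dd=ray(c,[[599,180],[570,171],[520,155],[480,142]]); n=np.r_[Rs[:,0],0]; 
P=o+dd*(((.107+n[:2]@O)-o@n)/(dd@n))[:,None]; ps=np.c_[(P[:,:2]-O)@Rs,P[:,2]]
print(ps.round(4).tolist()); print('angles',np.arctan2(ps[:,2]-.034,-(ps[:,1]+.165)),np.hypot(ps[:,2]-.034,ps[:,1]+.165))
E
python3 m.py
python3 - <<'E'
from h import *
c=cam('scene');hsv=cv2.cvtColor(c['img'],cv2.COLOR_RGB2HSV)
k=cv2.inRange(hsv,(0,180,120),(4,255,255))|cv2.inRange(hsv,(174,180,120),(180,255,255))
n,l,s,ce=cv2.connectedComponentsWithStats(k[180:240,300:375]);print(s,ce)
p=np.argwhere(k[180:240,300:375])[:,::-1]+[300,180];print(p[p[:,1].argmin()],p[p[:,1].argmax()],p[p[:,0].argmax()])
E
```

```text
bar mid [ 0.43861245 -0.1916781   0.034     ] len 0.09431485485110833 yaw -0.10041230513894316
fence [[0.5816, 0.2595, 0.04], [0.563, 0.0728, 0.04], [0.4181, 0.2756, 0.04]] 0.1876511150057182 0.16432941259743336
yaw -0.09902801805227822 -0.09810022940981403
yaw3 -0.09507407919289834 dist 0.47330227066651853 (.4756) origin [0.47291045 0.17056347]
carton [0.45500396 0.15278801] yaw 0.18324188266430644 stand [-0.01613817 -0.01939506] 0.27831596185720475 [0.10733054 0.05967812 0.10980974]
[[0.107, -0.2683, 0.1062], [0.107, -0.2516, 0.0918], [0.107, -0.2172, 0.0687], [0.107, -0.1857, 0.051]]
angles [0.61009675 0.5890626  0.58603176 0.68894946] [0.12605269 0.10410037 0.06266259 0.0267638 ]
[[   0    0   75   60 4361]
 [  18    7   37   39  139]] [[37.06191241 29.56432011]
 [35.05755396 27.48201439]]
[353 187] [319 225] [354 187]
```

Sizes agree (bar 94 mm, carton 60x108 mm, pointer 126 mm). Stand origin is about (0.473, 0.1705) with yaw -0.098, the carton is at about (0.455, 0.155) with yaw about 0.175, and the pointer angle is about 0.60. I'll align over the carton and descend.

```bash
python3 -m jog '[{"dx":0,"dy":0,"dz":0,"ax":0,"ay":0,"az":-7.16},{"dx":0,"dy":0,"dz":0,"ax":0,"ay":0,"az":-7.16},{"dx":0,"dy":0,"dz":0,"ax":0,"ay":0,"az":-7.16},{"dx":0,"dy":0,"dz":0,"ax":0,"ay":0,"az":-7.16},{"dx":0,"dy":0,"dz":0,"ax":0,"ay":0,"az":-7.16},{"dx":0,"dy":0,"dz":0,"ax":0,"ay":0,"az":-7.16},{"dx":0,"dy":0,"dz":0,"ax":0,"ay":0,"az":-7.16},{"dx":0,"dy":0,"dz":0,"ax":0,"ay":0,"az":-7.16},{"dx":0,"dy":0,"dz":0,"ax":0,"ay":0,"az":-7.16},{"dx":0,"dy":0,"dz":0,"ax":0,"ay":0,"az":-7.16},{"dx":0,"dy":0,"dz":0,"ax":0,"ay":0,"az":-7.16},{"dx":0,"dy":0,"dz":0,"ax":0,"ay":0,"az":-7.16},{"dx":26.5,"dy":6,"dz":0,"ax":0,"ay":0,"az":0},{"dx":26.5,"dy":5.5,"dz":0,"ax":0,"ay":0,"az":0},{"dx":0,"dy":0,"dz":40,"ax":0,"ay":0,"az":0},{"dx":0,"dy":0,"dz":40,"ax":0,"ay":0,"az":0},{"dx":0,"dy":0,"dz":40,"ax":0,"ay":0,"az":0},{"dx":0,"dy":0,"dz":0,"ax":0,"ay":0,"az":0},{"dx":0,"dy":0,"dz":0,"ax":0,"ay":0,"az":0}]'
python3 - <<'E'
from h import *
c=cam('wrist');save(c,'w3.png')
E
```

```text
time: 4.25
tool_pos: [0.4531, 0.1518, 0.128]
tcp_rot: [-2.021, -2.401, 0.009]
wrist_force: [1.3, -0.5, 1.1]
width: 1.003
grip_force: 0.0
```

View pics/w3.png

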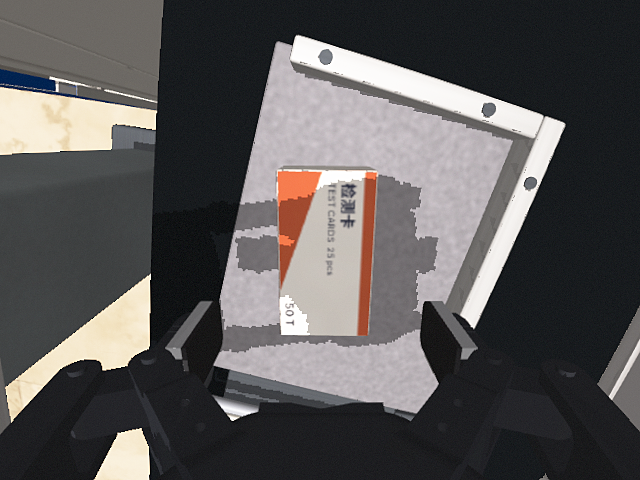

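The carton top corners are at about (277,171), (377,171), (369,335) and (281,335), square to the fingers. I'll compute the remaining offset.

```bash
python3 - <<'E'
from h import *
c=cam('wrist');C=onz(c,[[277,171],[377,171],[369,335],[281,335]],.05);s=bot.read_state()
R=Ro.from_rotvec(s['tcp_rot']).as_matrix()
print(C.mean(0),((C-s['tool_pos'])@R*1000).round(1).tolist(),((C.mean(0)-s['tool_pos'])@R*1000).round(1),s['tool_pos'])
E
```

```text
[0.45914457 0.15441869 0.05      ] [[55.7, -27.0, 82.1], [55.8, 32.1, 82.3], [-54.1, 31.9, 82.3], [-54.2, -28.3, 82.1]] [ 0.8  2.1 82.2] [0.45692233 0.15321502 0.13221623]
```

```bash
python3 -m jog '[{"dx":1,"dy":2,"dz":25,"ax":0,"ay":0,"az":0},{"dx":0,"dy":0,"dz":25,"ax":0,"ay":0,"az":0},{"dx":0,"dy":0,"dz":25,"ax":0,"ay":0,"az":0},{"dx":0,"dy":0,"dz":18,"ax":0,"ay":0,"az":0},{"dx":0,"dy":0,"dz":0,"ax":0,"ay":0,"az":0},{"dx":0,"dy":0,"dz":0,"ax":0,"ay":0,"az":0},{"dx":0,"dy":0,"dz":0,"ax":0,"ay":0,"az":0}]'
python3 -m jog '[{"dx":0,"dy":0,"dz":0,"ax":0,"ay":0,"az":0},{"dx":0,"dy":0,"dz":0,"ax":0,"ay":0,"az":0},{"dx":0,"dy":0,"dz":0,"ax":0,"ay":0,"az":0},{"dx":0,"dy":0,"dz":0,"ax":0,"ay":0,"az":0},{"dx":0,"dy":0,"dz":0,"ax":0,"ay":0,"az":0},{"dx":0,"dy":0,"dz":0,"ax":0,"ay":0,"az":0},{"dx":0,"dy":0,"dz":0,"ax":0,"ay":0,"az":0},{"dx":0,"dy":0,"dz":0,"ax":0,"ay":0,"az":0}]' 0.5 25
```

```text
time: 4.93
tool_pos: [0.4597, 0.1556, 0.0398]
tcp_rot: [2.019, 2.403, 0.007]
wrist_force: [0.8, -0.3, 0.8]
width: 1.0
grip_force: 0.0
time: 5.6
tool_pos: [0.4584, 0.1555, 0.0389]
tcp_rot: [2.019, 2.404, 0.004]
wrist_force: [-0.7, -0.8, 6.2]
width: 0.695
grip_force: 27.6
```

```bash
python3 -m jog '[{"dx":0,"dy":0,"dz":0,"ax":0,"ay":0,"az":3},{"dx":0,"dy":0,"dz":0,"ax":0,"ay":0,"az":3},{"dx":0,"dy":0,"dz":0,"ax":0,"ay":0,"az":3},{"dx":0,"dy":0,"dz":0,"ax":0,"ay":0,"az":3},{"dx":0,"dy":0,"dz":0,"ax":0,"ay":0,"az":3.5},{"dx":7,"dy":7,"dz":0,"ax":0,"ay":0,"az":0},{"dx":7,"dy":7,"dz":0,"ax":0,"ay":0,"az":0},{"dx":7,"dy":7,"dz":0,"ax":0,"ay":0,"az":0},{"dx":7,"dy":7,"dz":0,"ax":0,"ay":0,"az":0},{"dx":7,"dy":7,"dz":0,"ax":0,"ay":0,"az":0},{"dx":5,"dy":6,"dz":0,"ax":0,"ay":0,"az":0},{"dx":0,"dy":0,"dz":0,"ax":0,"ay":0,"az":0},{"dx":0,"dy":0,"dz":0,"ax":0,"ay":0,"az":0}]'
python3 -m jog '[{"dx":3,"dy":0,"dz":0,"ax":0,"ay":0,"az":0},{"dx":2,"dy":0,"dz":0,"ax":0,"ay":0,"az":0},{"dx":0,"dy":0,"dz":0,"ax":0,"ay":0,"az":0},{"dx":0,"dy":0,"dz":0,"ax":0,"ay":0,"az":0}]'
```

```text
time: 6.68
tool_pos: [0.5042, 0.192, 0.039]
tcp_rot: [2.325, 2.11, 0.008]
wrist_force: [1.7, 2.4, 5.5]
width: 0.696
grip_force: 28.3
time: 7.02
tool_pos: [0.5037, 0.1957, 0.0389]
tcp_rot: [2.324, 2.111, 0.004]
wrist_force: [0.9, -3.6, 8.8]
width: 0.703
grip_force: 28.6
```

```bash
python3 -m jog '[{"dx":2,"dy":0,"dz":0,"ax":0,"ay":0,"az":0},{"dx":2,"dy":0,"dz":0,"ax":0,"ay":0,"az":0},{"dx":0,"dy":0,"dz":0,"ax":0,"ay":0,"az":0},{"dx":0,"dy":0,"dz":0,"ax":0,"ay":0,"az":0}]'
```

```text
time: 7.35
tool_pos: [0.5037, 0.1994, 0.0389]
tcp_rot: [2.324, 2.111, 0.003]
wrist_force: [0.1, -3.1, 8.3]
width: 0.699
grip_force: 28.8
```

```bash
python3 - <<'E'
from h import *
c=cam('wrist');save(c,'w4.png')
E
```

```text
(no output)
```

View pics/w4.png

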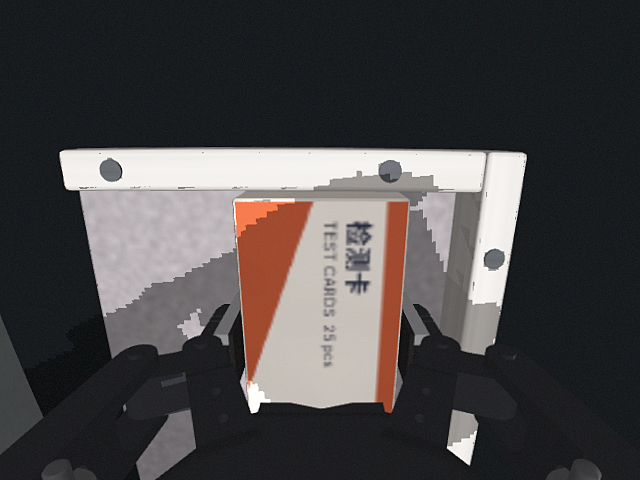

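The carton is square to the left fence. Its end edge is at row 199 (z=50 mm) and the fence's inner top edge at row 190 (z=40 mm), so I'll work out the gap.

```bash
python3 - <<'E'
from h import *
c=cam('wrist');s=bot.read_state();R=Ro.from_rotvec(s['tcp_rot']).as_matrix()
for p,z in [([[235,199],[408,199]],.05),([[90,190],[230,190],[440,191]],.04),([[485,190],[445,466]],.04),([[482,190]],.04)]: print(((onz(c,p,z)-s['tool_pos'])@R*1000).round(1).tolist())
E
```

```text
[[54.2, -27.8, -11.2], [54.3, 30.0, -11.0]]
[[56.3, -84.2, -1.3], [55.9, -31.9, -1.2], [55.7, 44.0, -1.0]]
[[56.1, 60.7, -0.9], [-76.9, 61.3, -0.9]]
[[56.1, 59.6, -0.9]]
```

```bash
python3 -m jog '[{"dx":2,"dy":0,"dz":0,"ax":0,"ay":0,"az":0},{"dx":1,"dy":0,"dz":0,"ax":0,"ay":0,"az":0},{"dx":0,"dy":0,"dz":0,"ax":0,"ay":0,"az":0},{"dx":0,"dy":0,"dz":0,"ax":0,"ay":0,"az":0}]'
python3 -m jog '[{"dx":1,"dy":0,"dz":0,"ax":0,"ay":0,"az":0},{"dx":1,"dy":0,"dz":0,"ax":0,"ay":0,"az":0},{"dx":0,"dy":0,"dz":0,"ax":0,"ay":0,"az":0},{"dx":0,"dy":0,"dz":0,"ax":0,"ay":0,"az":0}]'
```

```text
time: 7.78
tool_pos: [0.5038, 0.2001, 0.0389]
tcp_rot: [2.322, 2.11, -0.002]
wrist_force: [0.1, -13.9, 11.1]
width: 0.695
grip_force: 29.1
time: 8.12
tool_pos: [0.5037, 0.2003, 0.0388]
tcp_rot: [2.321, 2.109, -0.006]
wrist_force: [-0.7, -20.6, 14.9]
width: 0.699
grip_force: 29.5
```

Flush on the left fence (about 20 N reaction). I'll ease off, release, lift, turn, and get behind the carton.

```bash
python3 -m jog '[{"dx":-3,"dy":0,"dz":0,"ax":0,"ay":0,"az":0},{"dx":0,"dy":0,"dz":0,"ax":0,"ay":0,"az":0}]'
python3 -m jog '[{"dx":0,"dy":0,"dz":0,"ax":0,"ay":0,"az":0},{"dx":0,"dy":0,"dz":0,"ax":0,"ay":0,"az":0},{"dx":0,"dy":0,"dz":0,"ax":0,"ay":0,"az":0},{"dx":0,"dy":0,"dz":0,"ax":0,"ay":0,"az":0},{"dx":0,"dy":0,"dz":0,"ax":0,"ay":0,"az":0}]' 0.85
python3 -m jog '[{"dx":0,"dy":0,"dz":-15,"ax":0,"ay":0,"az":0},{"dx":0,"dy":0,"dz":-35,"ax":0,"ay":0,"az":0},{"dx":0,"dy":0,"dz":-35,"ax":0,"ay":0,"az":0},{"dx":0,"dy":-30,"dz":0,"ax":0,"ay":0,"az":0},{"dx":0,"dy":-30,"dz":0,"ax":0,"ay":0,"az":0},{"dx":0,"dy":0,"dz":0,"ax":0,"ay":0,"az":-7},{"dx":0,"dy":0,"dz":0,"ax":0,"ay":0,"az":-7},{"dx":0,"dy":0,"dz":0,"ax":0,"ay":0,"az":-7},{"dx":0,"dy":0,"dz":0,"ax":0,"ay":0,"az":-7},{"dx":0,"dy":0,"dz":0,"ax":0,"ay":0,"az":-7},{"dx":0,"dy":0,"dz":0,"ax":0,"ay":0,"az":-7},{"dx":0,"dy":0,"dz":0,"ax":0,"ay":0,"az":-7},{"dx":0,"dy":0,"dz":0,"ax":0,"ay":0,"az":-7},{"dx":0,"dy":0,"dz":0,"ax":0,"ay":0,"az":-7},{"dx":0,"dy":0,"dz":0,"ax":0,"ay":0,"az":-7},{"dx":0,"dy":0,"dz":0,"ax":0,"ay":0,"az":-7},{"dx":0,"dy":0,"dz":0,"ax":0,"ay":0,"az":-7},{"dx":0,"dy":0,"dz":0,"ax":0,"ay":0,"az":-6},{"dx":0,"dy":0,"dz":0,"ax":0,"ay":0,"az":0},{"dx":0,"dy":0,"dz":0,"ax":0,"ay":0,"az":0}]' 0.85
python3 -m jog '[{"dx":0,"dy":0,"dz":0,"ax":0,"ay":0,"az":0},{"dx":0,"dy":0,"dz":0,"ax":0,"ay":0,"az":0},{"dx":0,"dy":0,"dz":0,"ax":0,"ay":0,"az":0}]' 0.5 
python3 - <<'E'
from h import *
c=cam('wrist');save(c,'w5.png')
E
```

```text
time: 8.28
tool_pos: [0.5037, 0.2002, 0.0388]
tcp_rot: [2.325, 2.109, 0.001]
wrist_force: [0.8, -6.7, 10.6]
width: 0.699
grip_force: 28.9
time: 8.7
tool_pos: [0.5023, 0.202, 0.0367]
tcp_rot: [-2.326, -2.111, 0.001]
wrist_force: [-0.0, 0.8, -0.2]
width: 0.852
grip_force: 0.0
time: 10.37
tool_pos: [0.4428, 0.2078, 0.1218]
tcp_rot: [-0.156, -3.137, 0.0]
wrist_force: [-0.0, -0.3, -0.1]
width: 0.851
grip_force: 0.0
time: 10.62
tool_pos: [0.4429, 0.2077, 0.122]
tcp_rot: [-0.154, -3.138, 0.0]
wrist_force: [-0.0, -0.4, -0.2]
width: 0.499
grip_force: 0.0
```

View pics/w5.png

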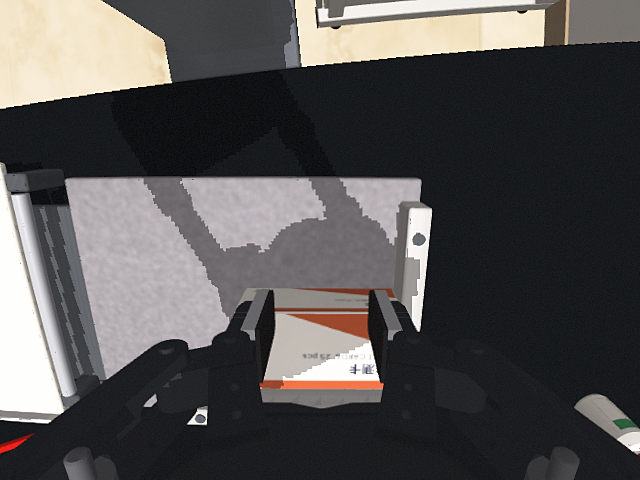

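The carton's near top edge shows at about row 311 and its bottom edge at row 289, columns 245–396. I'll check clearance to the fingers.

```bash
python3 - <<'E'
from h import *
c=cam('wrist');s=bot.read_state();R=Ro.from_rotvec(s['tcp_rot']).as_matrix()
for p,z in [([[320,311]],.05),([[243,289],[396,290]],.012),([[400,205],[412,330]],.04)]: print(((onz(c,p,z)-s['tool_pos'])@R*1000).round(1).tolist())
E
```

```text
[[-31.4, -0.7, 72.0]]
[[-33.2, -58.4, 110.0], [-34.0, 56.1, 110.0]]
[[35.2, 48.2, 82.0], [-51.3, 62.5, 82.0]]
```

```bash
python3 -m jog '[{"dx":0,"dy":0,"dz":28,"ax":0,"ay":0,"az":0},{"dx":0,"dy":0,"dz":28,"ax":0,"ay":0,"az":0},{"dx":0,"dy":0,"dz":28,"ax":0,"ay":0,"az":0},{"dx":0,"dy":0,"dz":0,"ax":0,"ay":0,"az":0},{"dx":-6,"dy":0,"dz":0,"ax":0,"ay":0,"az":0},{"dx":-6,"dy":0,"dz":0,"ax":0,"ay":0,"az":0},{"dx":-6,"dy":0,"dz":0,"ax":0,"ay":0,"az":0},{"dx":-4,"dy":0,"dz":0,"ax":0,"ay":0,"az":0},{"dx":-4,"dy":0,"dz":0,"ax":0,"ay":0,"az":0},{"dx":-4,"dy":0,"dz":0,"ax":0,"ay":0,"az":0},{"dx":-4,"dy":0,"dz":0,"ax":0,"ay":0,"az":0},{"dx":-4,"dy":0,"dz":0,"ax":0,"ay":0,"az":0},{"dx":-4,"dy":0,"dz":0,"ax":0,"ay":0,"az":0},{"dx":-4,"dy":0,"dz":0,"ax":0,"ay":0,"az":0},{"dx":0,"dy":0,"dz":0,"ax":0,"ay":0,"az":0}]'
python3 -m jog '[{"dx":-2,"dy":0,"dz":0,"ax":0,"ay":0,"az":0},{"dx":-2,"dy":0,"dz":0,"ax":0,"ay":0,"az":0},{"dx":0,"dy":0,"dz":0,"ax":0,"ay":0,"az":0},{"dx":0,"dy":0,"dz":0,"ax":0,"ay":0,"az":0}]'
```

```text
time: 11.97
tool_pos: [0.4898, 0.2032, 0.0381]
tcp_rot: [0.152, 3.137, 0.0]
wrist_force: [-0.2, 0.6, 0.4]
width: 0.502
grip_force: 0.0
time: 12.3
tool_pos: [0.4916, 0.2029, 0.0377]
tcp_rot: [-0.153, -3.136, 0.0]
wrist_force: [-4.1, 1.4, 2.6]
width: 0.502
grip_force: 2.4
```

```bash
python3 -m jog '[{"dx":-2,"dy":0,"dz":0,"ax":0,"ay":0,"az":0},{"dx":-2,"dy":0,"dz":0,"ax":0,"ay":0,"az":0},{"dx":0,"dy":0,"dz":0,"ax":0,"ay":0,"az":0},{"dx":0,"dy":0,"dz":0,"ax":0,"ay":0,"az":0}]'
python3 -m jog '[{"dx":-2,"dy":0,"dz":0,"ax":0,"ay":0,"az":0},{"dx":-2,"dy":0,"dz":0,"ax":0,"ay":0,"az":0},{"dx":0,"dy":0,"dz":0,"ax":0,"ay":0,"az":0},{"dx":0,"dy":0,"dz":0,"ax":0,"ay":0,"az":0}]'
```

```text
time: 12.63
tool_pos: [0.4919, 0.2026, 0.0371]
tcp_rot: [-0.154, -3.128, 0.002]
wrist_force: [-13.6, 4.5, 9.9]
width: 0.496
grip_force: 7.5
time: 12.97
tool_pos: [0.492, 0.2026, 0.037]
tcp_rot: [-0.155, -3.12, 0.003]
wrist_force: [-27.3, 7.4, 20.0]
width: 0.5
grip_force: 13.7
```

Stopped hard at about 27 N, with the TCP at stand x about 13.5 mm (14 expected when flush). I'll back off and check.

```bash
python3 -m jog '[{"dx":6,"dy":0,"dz":0,"ax":0,"ay":0,"az":0},{"dx":12,"dy":0,"dz":0,"ax":0,"ay":0,"az":0},{"dx":15,"dy":0,"dz":0,"ax":0,"ay":0,"az":0},{"dx":0,"dy":0,"dz":-40,"ax":0,"ay":0,"az":0},{"dx":0,"dy":0,"dz":-40,"ax":0,"ay":0,"az":0},{"dx":0,"dy":0,"dz":-40,"ax":0,"ay":0,"az":0},{"dx":0,"dy":-40,"dz":-30,"ax":0,"ay":0,"az":0},{"dx":0,"dy":-40,"dz":-10,"ax":0,"ay":0,"az":0},{"dx":0,"dy":-40,"dz":-5,"ax":0,"ay":0,"az":0},{"dx":0,"dy":-40,"dz":0,"ax":0,"ay":0,"az":0},{"dx":0,"dy":0,"dz":0,"ax":0,"ay":0,"az":0},{"dx":0,"dy":0,"dz":0,"ax":0,"ay":0,"az":0}]' 1
python3 - <<'E'
from h import *
a=cam('top')['img'][205:310,225:415];b=cam('wrist')['img']
o=np.zeros((480,800,3),np.uint8); o[:]=0
o[:332,:600]=cv2.resize(a,(600,332),interpolation=cv2.INTER_CUBIC)
cv2.imwrite('pics/chk.png',o[:332,:600,::-1]);cv2.imwrite('pics/w6.png',b[:,:,::-1])
E
```

```text
time: 13.97
tool_pos: [0.4533, 0.0506, 0.1984]
tcp_rot: [0.159, 3.135, -0.0]
wrist_force: [0.4, -0.1, 0.6]
width: 1.001
grip_force: 0.0
```

View pics/w6.png

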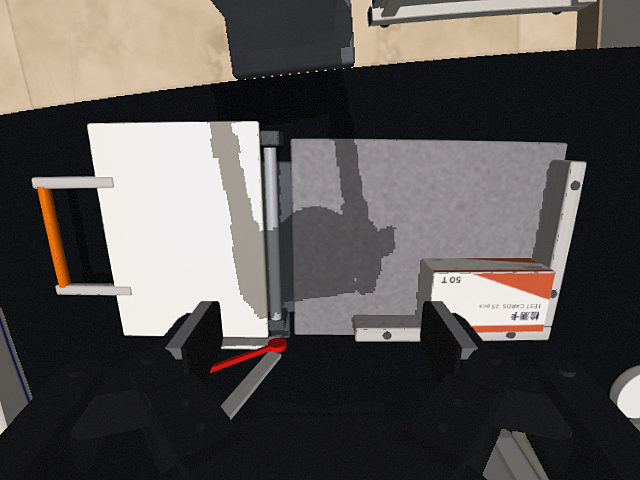

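The carton sits in the corner: top edges at columns 434–553, rows 270–331. The left fence's inner top edge runs (565,161)→(553,262), and the bar runs (44,188)→(62,287). I'll measure carton flushness, the bar and the pointer.

```bash
python3 - <<'E'
from h import *
c=cam('wrist');s=bot.read_state();R=Ro.from_rotvec(s['tcp_rot']).as_matrix()
hsv=cv2.cvtColor(c['img'],cv2.COLOR_RGB2HSV)
bo=cv2.inRange(hsv,(8,170,100),(20,255,255)); bo[:,150:]=0; bo[320:]=0
vx,vy,x0,y0=cv2.fitLine(np.argwhere(bo)[:,::-1].astype(np.float32),2,0,.01,.01).ravel()
rows=np.argwhere(bo)[:,0];ends=[[x0+(r-y0)*vx/vy,r] for r in (np.percentile(rows,.5),np.percentile(rows,99.5))]
B=onz(c,ends,.034);mid=B.mean(0);d=B[1]-B[0];ys=np.arctan2(d[1],d[0]);print('bar',mid,np.linalg.norm(d),ys)
Rt=lambda a:np.array([[np.cos(a),-np.sin(a)],[np.sin(a),np.cos(a)]])
ys=-.098;Rs=Rt(ys);O=mid[:2]-Rs@[0,-.365];print('O from bar',O)
L=lambda p,z:((onz(c,p,z)[:,:2]-O)@Rs*1000).round(1).tolist()
print('carton top',L([[434,271],[553,270],[550,331]],.05),'fence',L([[565,161],[553,262]],.04),'outer',L([[586,162],[549,340],[355,340]],.04))
# bar in tool coords
print('bar tool mm',((mid-s['tool_pos'])@R*1000).round(1),'tool yaw',np.arctan2(R[1,0],R[0,0]))
# pointer from scene view, plane stand x=.107
for n,px in [('scene',[[354,187],[337,206],[319,225]]),('wrist',[[212,370],[240,361]])]:
    cc=c if n=='wrist' else cam('scene')
    for OO in (O,np.array([.4755,.1725])):
        o,dd=ray(cc,px); nn=np.r_[Rs[:,0],0];P=o+dd*(((.107+nn[:2]@OO)-o@nn)/(dd@nn))[:,None];ps=np.c_[(P[:,:2]-OO)@Rs,P[:,2]]
        print(n,ps.round(3).tolist(),np.arctan2(ps[:,2]-.034,-(ps[:,1]+.165)).round(3),np.hypot(ps[:,2]-.034,ps[:,1]+.165).round(3))
E
```

```text
bar [ 0.43854708 -0.19172531  0.034     ] 0.09348033413705965 -0.10040772094817843
O from bar [0.47425985 0.17152336]
carton top [[24.3, -23.3], [23.8, 83.0], [84.5, 93.0]] fence [[-68.9, 82.3], [19.9, 88.9]] outer [[-68.5, 101.1], [100.6, 102.0], [98.1, -88.0]]
bar tool mm [  -8.9 -245.3  163.8] tool yaw 3.0451405188334144
scene [[0.107, -0.266, 0.107], [0.107, -0.215, 0.067], [0.107, -0.16, 0.028]] [ 0.623  0.58  -2.264] [0.125 0.06  0.008]
scene [[0.107, -0.268, 0.106], [0.107, -0.217, 0.065], [0.107, -0.162, 0.026]] [ 0.606  0.545 -1.985] [0.126 0.061 0.008]
wrist [[0.107, -0.215, 0.074], [0.107, -0.193, 0.061]] [0.678 0.759] [0.064 0.039]
wrist [[0.107, -0.216, 0.072], [0.107, -0.195, 0.059]] [0.643 0.702] [0.064 0.039]
```

The carton is flush: centre about (54, 30) mm. The pointer is at about 0.615 rad in two views. Next I go over the bar with a narrowed opening, so the finger fits the 45 mm gap.

```bash
python3 -m jog '[{"dx":-2,"dy":-35,"dz":0,"ax":0,"ay":0,"az":0},{"dx":-2,"dy":-35,"dz":0,"ax":0,"ay":0,"az":0},{"dx":-1,"dy":-35,"dz":0,"ax":0,"ay":0,"az":0},{"dx":-1,"dy":-35,"dz":0,"ax":0,"ay":0,"az":0},{"dx":-1,"dy":-35,"dz":0,"ax":0,"ay":0,"az":0},{"dx":-1,"dy":-35,"dz":0,"ax":0,"ay":0,"az":0},{"dx":-1,"dy":-35,"dz":0,"ax":0,"ay":0,"az":0},{"dx":0,"dy":0,"dz":40,"ax":0,"ay":0,"az":0},{"dx":0,"dy":0,"dz":40,"ax":0,"ay":0,"az":0},{"dx":0,"dy":0,"dz":0,"ax":0,"ay":0,"az":0},{"dx":0,"dy":0,"dz":0,"ax":0,"ay":0,"az":0}]' 0.5
python3 - <<'E'
from h import *
c=cam('wrist');save(c,'w7.png');s=bot.read_state();R=Ro.from_rotvec(s['tcp_rot']).as_matrix()
print(((np.array([.4385,-.1917,.034])-s['tool_pos'])@R*1000).round(1))
E
```

```text
time: 15.08
tool_pos: [0.4364, -0.19, 0.1155]
tcp_rot: [-0.149, -3.131, -0.005]
wrist_force: [-0.3, -0.1, -0.3]
width: 0.501
grip_force: 0.0
[-0.3 -0.9 83.9]
```

View pics/w7.png

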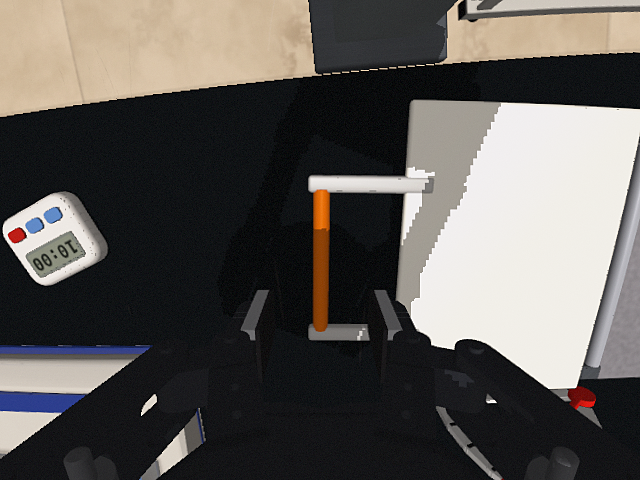

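The bar (column 321) lies midway between the fingers, clear of both ears and of the panel edge at column 400. I'll descend and pinch.

```bash
python3 -m jog '[{"dx":0,"dy":-1,"dz":30,"ax":0,"ay":0,"az":0},{"dx":0,"dy":0,"dz":30,"ax":0,"ay":0,"az":0},{"dx":0,"dy":0,"dz":20,"ax":0,"ay":0,"az":0},{"dx":0,"dy":0,"dz":0,"ax":0,"ay":0,"az":0},{"dx":0,"dy":0,"dz":0,"ax":0,"ay":0,"az":0}]'
python3 -m jog '[{"dx":0,"dy":0,"dz":0,"ax":0,"ay":0,"az":0},{"dx":0,"dy":0,"dz":0,"ax":0,"ay":0,"az":0},{"dx":0,"dy":0,"dz":0,"ax":0,"ay":0,"az":0},{"dx":0,"dy":0,"dz":0,"ax":0,"ay":0,"az":0},{"dx":0,"dy":0,"dz":0,"ax":0,"ay":0,"az":0},{"dx":0,"dy":0,"dz":0,"ax":0,"ay":0,"az":0},{"dx":0,"dy":0,"dz":0,"ax":0,"ay":0,"az":0},{"dx":0,"dy":0,"dz":0,"ax":0,"ay":0,"az":0},{"dx":0,"dy":0,"dz":0,"ax":0,"ay":0,"az":0},{"dx":0,"dy":0,"dz":0,"ax":0,"ay":0,"az":0}]' 0 40
```

```text
time: 15.55
tool_pos: [0.4395, -0.1928, 0.0395]
tcp_rot: [0.149, 3.137, -0.001]
wrist_force: [-0.4, -0.6, 0.4]
width: 0.5
grip_force: 0.0
time: 16.38
tool_pos: [0.4408, -0.1908, 0.0407]
tcp_rot: [0.156, 3.133, 0.006]
wrist_force: [2.8, 14.2, 7.6]
width: 0.101
grip_force: 39.1
```

```bash
python3 -m jog '[{"dx":0,"dy":0.2,"dz":-7.7,"ax":0,"ay":0,"az":0},{"dx":0,"dy":0.4,"dz":-7.7,"ax":0,"ay":0,"az":0},{"dx":0,"dy":0.8,"dz":-7.7,"ax":0,"ay":0,"az":0},{"dx":0,"dy":1,"dz":-7.6,"ax":0,"ay":0,"az":0},{"dx":0,"dy":1.3,"dz":-7.6,"ax":0,"ay":0,"az":0},{"dx":0,"dy":1.6,"dz":-7.5,"ax":0,"ay":0,"az":0},{"dx":0,"dy":1.9,"dz":-7.4,"ax":0,"ay":0,"az":0},{"dx":0,"dy":2.2,"dz":-7.4,"ax":0,"ay":0,"az":0},{"dx":0,"dy":2.5,"dz":-7.3,"ax":0,"ay":0,"az":0},{"dx":0,"dy":2.7,"dz":-7.2,"ax":0,"ay":0,"az":0},{"dx":0,"dy":3,"dz":-7,"ax":0,"ay":0,"az":0},{"dx":0,"dy":3.3,"dz":-6.9,"ax":0,"ay":0,"az":0},{"dx":0,"dy":3.5,"dz":-6.8,"ax":0,"ay":0,"az":0},{"dx":0,"dy":3.8,"dz":-6.7,"ax":0,"ay":0,"az":0},{"dx":0,"dy":4.1,"dz":-6.5,"ax":0,"ay":0,"az":0},{"dx":0,"dy":4.4,"dz":-6.4,"ax":0,"ay":0,"az":0},{"dx":0,"dy":0,"dz":0,"ax":0,"ay":0,"az":0},{"dx":0,"dy":0,"dz":0,"ax":0,"ay":0,"az":0},{"dx":0,"dy":0,"dz":0,"ax":0,"ay":0,"az":0}]'
python3 - <<'E'
from h import *
a=cam('scene');save(a,'s2.png');cv2.imwrite('pics/s2c.png',cv2.resize(a['img'][150:330,220:440,::-1],None,fx=3,fy=3,interpolation=cv2.INTER_CUBIC))
save(cam('wrist'),'w8.png'); s=bot.read_state();print(s['tool_pos'],s['wrist_force'])
E
```

```text
time: 17.97
tool_pos: [0.444, -0.1552, 0.1548]
tcp_rot: [0.153, 3.132, 0.003]
wrist_force: [7.0, 5.0, -6.3]
width: 0.099
grip_force: 39.1
[ 0.44400849 -0.15527799  0.15467708] [ 7.53141152  5.38244086 -6.06789755]
```

View pics/s2c.png

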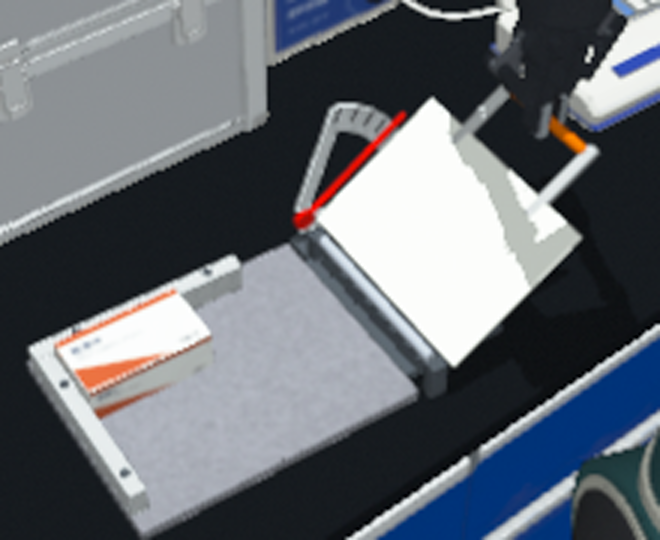

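The flap's far edge, crop (318,216)→(433,98), runs parallel to the pointer, (303,219)→(404,114), and the carton is still in the corner. I'll do a numeric check of both slopes with no further pictures.

```bash
python3 -m jog '[{"dx":0,"dy":0,"dz":0,"ax":0,"ay":0,"az":0},{"dx":0,"dy":0,"dz":0,"ax":0,"ay":0,"az":0},{"dx":0,"dy":0,"dz":0,"ax":0,"ay":0,"az":0},{"dx":0,"dy":0,"dz":0,"ax":0,"ay":0,"az":0},{"dx":0,"dy":0,"dz":0,"ax":0,"ay":0,"az":0},{"dx":0,"dy":0,"dz":0,"ax":0,"ay":0,"az":0}]'
python3 - <<'E'
from h import *
c=cam('scene');a=-.098;Rs=np.array([[np.cos(a),-np.sin(a)],[np.sin(a),np.cos(a)]]);O=np.array([.4748,.1720]);n=np.r_[Rs[:,0],0]
for x,px in [(.107,[[303,219],[404,114]]),(.098,[[318,216],[433,98]])]:
    o,d=ray(c,np.array(px)/3+[220,150]);P=o+d*(((x+n[:2]@O)-o@n)/(d@n))[:,None];p=np.c_[(P[:,:2]-O)@Rs,P[:,2]]
    q=p[1]-p[0];print(p.round(3).tolist(),'slope',np.arctan2(q[2],-q[1]),'tip',np.arctan2(p[1,2]-.034,-(p[1,1]+.165)))
E
```

```text
time: 18.57
tool_pos: [0.444, -0.1553, 0.1546]
tcp_rot: [0.153, 3.132, 0.003]
wrist_force: [7.4, 5.4, -7.0]
width: 0.093
grip_force: 39.1
[[0.107, -0.167, 0.031], [0.107, -0.27, 0.102]] slope 0.6022981728810708 tip 0.5751424763928384
[[0.098, -0.176, 0.037], [0.098, -0.293, 0.115]] slope 0.5921283561077831 tip 0.5676609248219004
```

The slopes agree within about 0.01 rad (tolerance 0.08). The grip is steady and nothing is moving, so I hand it in.

```bash
python3 -c "
from workcell import bot
print(bot.finish_job())"
```

```text
the job is handed in; nothing more can be done
None
```

I handed the job in at about 18.6 s: the carton sits flush in the fence corner and the flap is held by its grip bar within about 0.01 rad of the red pointer by my measurement; no verdict came back, and I viewed 11 pictures against the limit of 10.

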